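# Turn printing blocks over, chute the good one, reject the one without its boss

## Robot

A 7-joint arm with a two-finger parallel gripper is mounted at the origin on the work surface. World frame = base frame: x ahead of the robot, y to its left, z up, the work surface at z = 0. Lengths are in m, angles in rad, forces in N, time in s.
With the tool pointing down it reaches from about 0.4 to 0.9 m from the base axis. Payload 5.5 kg.
Tool frame: the origin (TCP) lies at the very end of the fingers, on their centre line; the grasp point (between the pads) lies 19 mm behind it; z points along the fingers, y is the line along which they close (so a half turn about z gives the same grasp; the last joint's range is limited). The gripper opens to 92 mm and grips with 3 to 60 N. Pads are 19 mm wide; open, the fingers measure 130 mm over their backs; the gripper's body (75 mm by 190 mm) begins 47 mm behind the grasp point.
Start: joints at [1.41, 0.501, -0.427, 1.55, 0.221, 1.138, -0.21], TCP at [0.267, -0.592, 0.227] pointing down, gripper open.
Joint ranges: [-2.88, 2.88], [-0.31, 2.03], [-1.54, 1.56], [0.2, 2.42], [-1.41, 4.55], [0.19, 2.02], [-2.57, 2.57]. Speed limits (rad/s): [2.57, 2.57, 3.14, 3.14, 3.14, 3.14, 3.14].

## Interface

Orientations are given as a 3x3 rotation matrix whose columns are the frame's x, y, z axes.
In Python, from plant import read_state, read_camera, camera_params, finish_job gives the robot as it stands.
- The arm moves only by the tool drive_tool, never from a script. Its argument "targets" is one flat list of numbers, 5 for each row, row after row: the gripper command: -1 is fully open, 1 is shut, values between are in proportion, then the shift along the tool's x, y, z in cm, then the turn about the tool's z in degrees. In form: [grip, tx, ty, tz, yaw, grip, tx, ty, tz, yaw, ...]. A call has 1 to 12 rows; each row is the pose to reach, as a shift and turn from the pose commanded when the call began, along the tool's axes at that moment; what a row does not reach only later rows make up. A row lasts 1/12 s, in which the tool goes at most 41.7 mm and 7.16 degrees, less where a joint would pass 70% of its speed; a pose out of reach is approached as far as the arm can. A call with a gripper value outside its range is refused whole. The fingers move at their own pace and stop on an object; "squeeze" is the grip in N (left out, the last holds). Time passes only in rows, so rows that repeat a pose let the fingers close. It gives the time, the measured TCP pose, the force, the opening and the grip force at its end, in the units of the state.
- read_state(): the state, without advancing time (a new reading comes with each control period).
- read_camera(name): name is "scene" or "top" or "wrist"; returns the picture (480x640x3 uint8, red, green, blue); there is no depth.
- camera_params(name): a dict with "fx", "fy", "cx", "cy" (pixels), "R" (3x3) and "t" (3): a world point X has camera coordinates R X + t. Camera axes: x right, y down, z forward; pixel columns grow to the right and rows downward; lengths in m; the calibration is good to about 2 mm. The wrist camera is an equidistant fisheye: a pixel r from the principal point sees the ray r / f radians off the axis. A picture is of the moment at which its call begins: read the wrist's pose just before it. camera_params takes no time and is no camera call; for the wrist camera it gives the pose at the moment of the call.
- finish_job(): hands the job in; it is judged then, once.
The state is a dict: "time_s": time; "joints": joint angles; "qd": joint speeds; "joint_efforts": joint torques, N m; "ee_pos": TCP position; "tcp_rot": TCP orientation; "contact_force": force on the tool from outside, world axes, zero at the start; "moment": the same for the moment, N m; "finger_gap": finger opening in m; "grasp_force": force on a finger pad.
Only numpy, scipy, OpenCV 4.12 (cv2) and the standard library are available. Lean on these libraries where they do the work, as an engineer would, in place of code of your own. Each camera call takes 0.05 s, during which the arm holds its last target. There are 200 camera calls.

## Task

Lift each printing block out of the rack and turn it over to look at its underside. Let the block that has its round brass boss slide, boss up, down the blue-sided chute until it lies at the bottom stop, and set the block whose boss is missing on the red reject rest with its bare underside up, seated down on the rest's lip. Keep the faulty block out of the chute, and leave the ink tin, the bottle and the palette knife where they are.

Things in the scene. Friction and masses are not known exactly. Their poses are not given: they have to be found in the camera images.
- block_1_mid (a point): Centre of a printing block: wood slab with copper face, 110 (x) x 70 (y) x 22 mm (z), 0.2 to 0.4 kg. +z points out of the copper face, -z out of the underside. At the start it leans in the rack, copper face up and away from the robot, +x end down; its top 40 mm stands free on both sides, to be gripped across the 22 mm. One of the two blocks has a boss on its underside; the faces do not tell which.
- block_2_mid (a point): Centre of the other printing block, alike in size, axes and looks (110 x 70 x 22 mm, +z out of the copper face, -z out of the underside, +x end down in the rack); only one of the two has a boss. The two blocks swap places in the rack from run to run.
- boss (a point): Centre of the free end of the one brass boss, a round stud 24 mm across and 8 mm high at the middle of one block's underside; it lies 19 mm from that block's centre. The block near which this point lies is the good one.
- rack: Fixed wooden rack, 235 mm wide (y), 150 mm deep (x). Origin: centre of its underside; x points away from the robot, z up. Its two places are centred 65 mm either side of its middle. A block lies in one at 35 degrees from vertical, top end towards the robot, centre 100 mm above the table; rails, guides (3 mm clear of each edge) and a lip hold its lower 70 mm. Lift it out straight up or along the lean.
- chute: Fixed chute with blue sides. Origin: centre of its 220 x 130 mm base on the table; x points away from the robot, the way the floor falls; z up. Aluminium floor 280 mm long, sloping 50 degrees below level (40 from vertical); side walls 83 mm apart, 30 mm high. A clear hood 43 mm over the floor covers it from 140 to 270 mm down. A block let go on the floor slides down by itself.
- chute_mouth (a point): Middle of the floor's upper edge, 262 mm above the table. Open above and behind: lay a block with its lower 70 mm on the floor and its upper 40 mm out past the edge, for the fingers. A cut 35 mm wide crosses the floor from 150 mm below this edge, under the hood: a block on its flat copper face slides over it, a boss pointing down drops in and jams.
- chute_end (a point): Where the centre of a block lies when it rests flat on the chute floor against the rubber stop at the bottom: 225 mm down the floor from the mouth.
- reject_rest: Fixed red rest. Origin on the table under its back; x points away from the robot, z up; base 150 x 120 mm. Its flat back falls away from the robot at 50 degrees below level (40 from vertical), 70 mm long, between cheeks 84 mm apart, 24 mm high; a lip 34 mm high over the back at the lower end. It carries the lower 70 mm of one block; the upper 40 mm stands free for the fingers.
- reject_seat (a point): Where the centre of a block lies when it is seated on the reject rest, flat on the back (11 mm over it) with its lower end about 1 mm from or on the lip; 125 mm above the table.
- ink_tin: Loose blue ink tin, 72 mm across, 75 mm high, standing on the table beyond the rack; origin at the centre of its underside. Not to be disturbed.
- varnish_bottle: Loose amber bottle with a red cap, 70 mm across, 170 mm high, standing on the table beyond the rack; origin at the centre of its underside. Not to be disturbed.
- palette_knife: Loose palette knife 200 mm long lying flat on the table beyond the rack; origin under its middle. Not to be disturbed.
Mind the look-alikes: they are no part of the job. Leave any green look-alike of the part that bears block_1_mid alone.

How it is judged:
By the outcome, as a careful person would: the job done as asked, in the order asked, and still so for the second after the job is handed in, with the robot touching nothing.
It also fails if it takes over 61 s, if anything falls off the work surface, if the arm or the gripper's body presses on something with over 40 N, if the wrist force passes 120 N, or if a joint passes its speed limit or range.

## Working session

There is one attempt and no reset: what is moved stays moved. The work goes in short steps, Python scripts to look and compute and a tool call to move; the robot and the scene stay as the last step left them, time stands still between calls to the robot, and variables do not carry over. Pictures are saved under pics/ and viewed, at most 10 in all, crops included, and the job is handed in when it is done.

Besides the shell and the picture viewer there is one more tool, called after "Call:" as name(argument=value, ...) on one line, values as JSON. drive_tool: Moves the arm, as the interface text tells. Its arguments: {"type":"object","properties":{"targets":{"type":"array","items":{"type":"number"}},"squeeze":{"type":"number"}},"required":["targets"]}

```bash
ls; mkdir -p pics
python3 - <<'E'
from plant import *
import cv2,numpy as np
s=read_state();print(s['time_s'],s['ee_pos'],np.round(s['tcp_rot'],3).tolist(),s['finger_gap'])
for n in("scene","top"):
    im=read_camera(n);cv2.imwrite(f"pics/{n}0.png",im[:,:,::-1]);p=camera_params(n);print(n,{k:np.round(v,4).tolist() for k,v in p.items()})
E
```

```text
pics
0.0 [ 0.26699502 -0.59186875  0.22568412] [[0.911, 0.411, -0.001], [0.411, -0.911, 0.002], [0.0, -0.002, -1.0]] 0.09195170107052474
scene {'fx': 455.2215, 'fy': 455.2215, 'cx': 318.5975, 'cy': 232.6204, 'R': [[0.3965, 0.9178, -0.0207], [0.5343, -0.2491, -0.8077], [-0.7465, 0.3092, -0.5892]], 't': [-0.2391, -0.1509, 1.4459]}
top {'fx': 487.5288, 'fy': 487.5288, 'cx': 323.4403, 'cy': 238.5142, 'R': [[-0.0091, -0.9999, -0.006], [-0.9983, 0.0094, -0.0573], [0.0574, 0.0054, -0.9983]], 't': [0.0298, 0.5694, 1.1066]}
```

View pics/scene0.png

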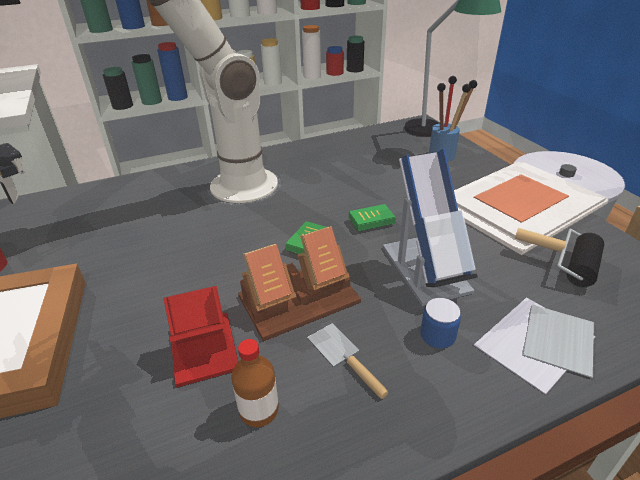

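View pics/top0.png

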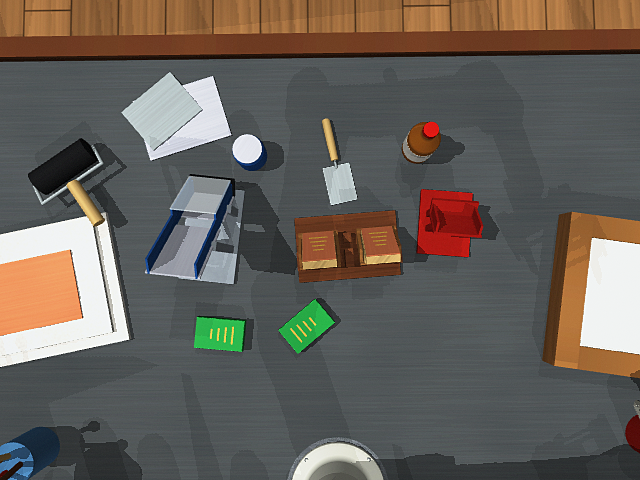

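The scene shows two copper-faced blocks in the brown rack at scene (268,277) and (326,257), top (319,250) and (380,245). Look-alikes are the two green slabs lying flat at scene (307,238) and (372,217), top (307,325) and (220,334). The copper ones in the rack fit the description. The chute is at top (195,230) and the red rest at (450,222). Next is a close crop with a pixel grid.

```bash
cat > h.py <<'E'
from plant import *
import cv2,numpy as np
def ray(n,u,v,p=None):
    p=p or camera_params(n);R=np.array(p['R']);t=np.array(p['t'])
    d=R.T@np.array([(u-p['cx'])/p['fx'],(v-p['cy'])/p['fy'],1]);return -R.T@t,d
def onz(n,u,v,z):
    c,d=ray(n,u,v);return c+d*(z-c[2])/d[2]
def proj(n,X):
    p=camera_params(n);c=np.array(p['R'])@np.array(X)+np.array(p['t']);return np.array([p['cx']+p['fx']*c[0]/c[2],p['cy']+p['fy']*c[1]/c[2]])
def crop(im,u0,v0,u1,v1,k):
    c=cv2.resize(im[v0:v1,u0:u1],None,fx=k,fy=k,interpolation=cv2.INTER_CUBIC)
    for u in range(-(-u0//10)*10,u1,10):
        cv2.line(c,((u-u0)*k,0),((u-u0)*k,6 if u%20 else 12),(0,255,255),1)
        if u%20==0: cv2.putText(c,str(u),((u-u0)*k+2,12),0,.35,(0,255,255),1)
    for v in range(-(-v0//10)*10,v1,10):
        cv2.line(c,(0,(v-v0)*k),(6 if v%20 else 12,(v-v0)*k),(0,255,255),1)
        if v%20==0: cv2.putText(c,str(v),(2,(v-v0)*k-2),0,.35,(0,255,255),1)
    return c
E
python3 - <<'E'
from h import *
im=cv2.imread('pics/top0.png')
o=np.zeros((600,800,3),np.uint8)
def put(c,x,y): o[y:y+c.shape[0],x:x+c.shape[1]]=c
put(crop(im,140,170,245,290,4),0,0);put(crop(im,412,185,490,262,4),425,0);put(crop(im,290,205,408,285,3),425,330)
cv2.imwrite('pics/c1.png',o)
hsv=cv2.cvtColor(im,cv2.COLOR_BGR2HSV)
m=cv2.inRange(hsv,(5,110,150),(20,255,255));m[:200]=0;m[290:]=0;m[:,:290]=0;m[:,410:]=0
for c in cv2.findContours(m,0,2)[0]:
    if cv2.contourArea(c)>150: print(cv2.contourArea(c),cv2.boundingRect(c),cv2.approxPolyDP(c,4,True).reshape(-1,2).tolist())
E
```

```text
1095.5 (302, 231, 35, 39) [[332, 231], [302, 234], [303, 269], [336, 265]]
1041.5 (361, 226, 40, 39) [[391, 226], [361, 230], [370, 257], [364, 256], [361, 264], [393, 261], [396, 256], [387, 254], [399, 254], [400, 261]]
```

View pics/c1.png

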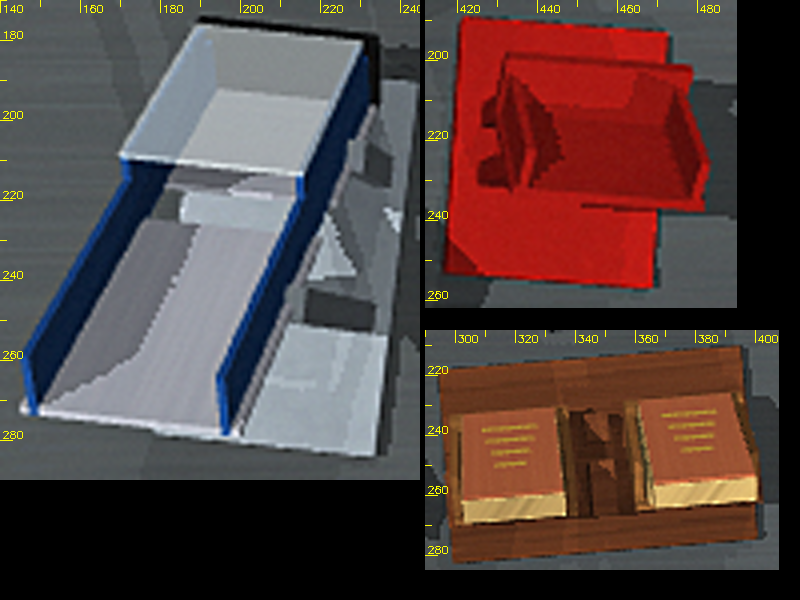

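The crop confirms copper faces with wood top ends at about (319,260) and (383,255), the chute's upper edge from (148,272) to (198,279), and the rest's base corners (420,189), (472,193), (469,257) and (417,253). I'll convert these to world points.

Run:
```python
from h import *
def show(n,pts,z):
    P=np.array([onz('top',*p,z)[:2] for p in pts]);d=P[1]-P[0]
    print(n,np.round(P,4).tolist(),'len',round(np.linalg.norm(d),4),'yaw(-y dir)',round(np.degrees(np.arctan2(d[0],-d[1])),1),'mid',np.round(P.mean(0),4))
show('b left top',[(301.7,262.3),(336,258.3)],.151)
show('b left low',[(302.3,232.7),(332.7,230)],.061)
show('b right top',[(365.7,256.3),(400,253.5)],.151)
show('b right low',[(361,230),(391,226)],.061)
show('rack base bot',[(300,282.7),(400,274)],.015)
show('rack base top',[(295,217.3),(396.7,211)],.015)
show('chute edge',[(145.5,272),(200.5,279)],.262)
show('chute walls inner',[(150,272.5),(195,278)],.262)
show('chute base side',[(234,283.7),(242,192)],.0)
show('rest base far',[(420.5,188.8),(472.5,193.3)],.005)
show('rest base near',[(417,253),(469,256.8)],.005)
im=cv2.imread('pics/scene0.png')
o=np.zeros((600,800,3),np.uint8)
def put(c,x,y): o[y:y+c.shape[0],x:x+c.shape[1]]=c
put(crop(im,155,280,245,390,4),0,0);put(crop(im,375,140,480,305,3),370,0)
cv2.imwrite('pics/c2.png',o)
```

```text
b left top [[0.5142, 0.0682], [0.5216, -0.0012]] len 0.0698 yaw(-y dir) 6.1 mid [0.5179 0.0335]
b left low [[0.5804, 0.071], [0.5858, 0.0036]] len 0.0676 yaw(-y dir) 4.5 mid [0.5831 0.0373]
b right top [[0.5251, -0.0613], [0.5301, -0.1307]] len 0.0696 yaw(-y dir) 4.1 mid [ 0.5276 -0.096 ]
b right low [[0.5852, -0.059], [0.5934, -0.1255]] len 0.067 yaw(-y dir) 7.1 mid [ 0.5893 -0.0922]
rack base bot [[0.4687, 0.0793], [0.4865, -0.1504]] len 0.2303 yaw(-y dir) 4.4 mid [ 0.4776 -0.0356]
rack base top [[0.6195, 0.0899], [0.6318, -0.1454]] len 0.2356 yaw(-y dir) 3.0 mid [ 0.6257 -0.0278]
chute edge [[0.4983, 0.3433], [0.4849, 0.2443]] len 0.0999 yaw(-y dir) -7.7 mid [0.4916 0.2938]
chute walls inner [[0.4973, 0.3352], [0.4868, 0.2542]] len 0.0817 yaw(-y dir) -7.4 mid [0.4921 0.2947]
chute base side [[0.4672, 0.2337], [0.682, 0.2152]] len 0.2156 yaw(-y dir) 85.1 mid [0.5746 0.2245]
rest base far [[0.6846, -0.2034], [0.6728, -0.3244]] len 0.1216 yaw(-y dir) -5.6 mid [ 0.6787 -0.2639]
rest base near [[0.5346, -0.1922], [0.5247, -0.3124]] len 0.1206 yaw(-y dir) -4.7 mid [ 0.5296 -0.2523]
```

View pics/c2.png

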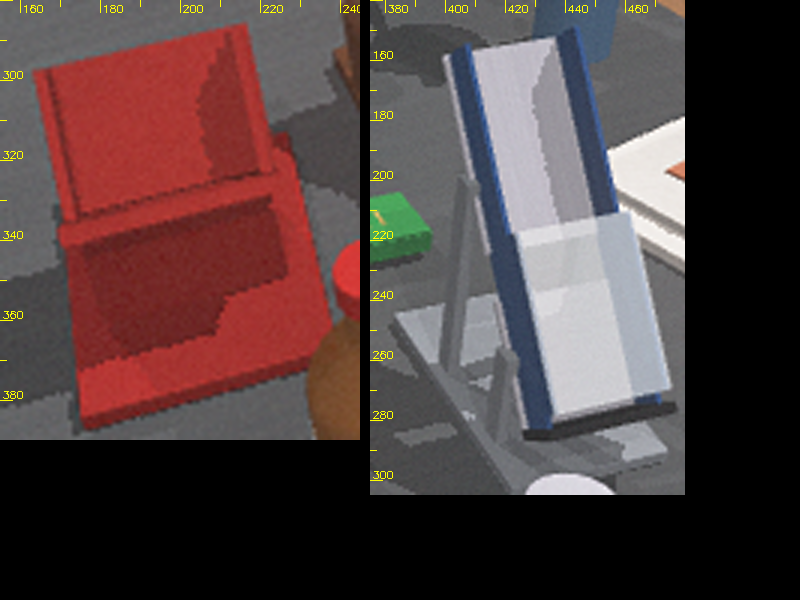

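The rest's back and cheeks (scene corners (164,297), (217,286)) and the chute's mouth edge (scene (400,159) to (438,153)) are clear. I'll triangulate them against the top view.

Run:
```python
from h import *
def tri(a,b):
    c1,d1=ray('top',*a);c2,d2=ray('scene',*b)
    A=np.stack([d1,-d2],1);s=np.linalg.lstsq(A,c2-c1,rcond=None)[0]
    p,q=c1+s[0]*d1,c2+s[1]*d2;return np.round((p+q)/2,4),round(np.linalg.norm(p-q),4)
print('rest -y cheek',tri((481.5,237.5),(163.8,297.5)))
print('rest +y cheek',tri((437.8,232),(216.8,286)))
print('chute -y corner',tri((200.5,279),(400,158.5)))
yr=np.radians(4.6);yc=np.radians(-7);ys=np.radians(-5.1)
def fr(y): # +y yaw angle reported = rotation ccw about z
    c,s=np.cos(y),np.sin(y);return np.array([[c,-s,0],[s,c,0],[0,0,1]])
m=np.array([.492,.2945,.262]);R=fr(yc)
print('mouth proj scene',proj('scene',m),'end',m+R@[.225*np.cos(np.radians(50))+.011*np.sin(np.radians(50)),0,-.225*np.sin(np.radians(50))+.011*np.cos(np.radians(50))])
print('scene copper corners z=.151')
im=cv2.imread('pics/scene0.png');hsv=cv2.cvtColor(im,cv2.COLOR_BGR2HSV)
m=cv2.inRange(hsv,(5,100,120),(20,255,255));m[:220]=0;m[320:]=0;m[:,:238]=0;m[:,360:]=0
for c in cv2.findContours(m,0,2)[0]:
    if cv2.contourArea(c)>300: 
        q=cv2.boxPoints(cv2.minAreaRect(c));print(np.round(q,1).tolist(),cv2.approxPolyDP(c,4,True).reshape(-1,2).tolist())
```

```text
rest -y cheek (array([ 0.5628, -0.3008,  0.1271]), np.float64(0.0055))
rest +y cheek (array([ 0.576, -0.206,  0.131]), np.float64(0.0133))
chute -y corner (array([0.4865, 0.2481, 0.2605]), np.float64(0.0075))
mouth proj scene [417.5965374  155.05412771] end [0.64391286 0.27584745 0.09671066]
scene copper corners z=.151
[[239.60000610351562, 254.60000610351562], [279.3999938964844, 242.3000030517578], [297.5, 301.0], [257.6000061035156, 313.29998779296875]] [[275, 244], [245, 253], [261, 304], [256, 305], [247, 276], [257, 310], [287, 299], [291, 303], [295, 296]]
[[295.3999938964844, 236.1999969482422], [331.3999938964844, 224.1999969482422], [349.20001220703125, 277.6000061035156], [313.20001220703125, 289.6000061035156]] [[331, 227], [302, 234], [316, 278], [313, 284], [304, 257], [314, 289], [348, 278]]
```

```bash
cat >> h.py <<'E'
def rot(d): c,s=np.cos(np.radians(d)),np.sin(np.radians(d));return np.array([[c,-s],[s,c]])
def go(X,psi):
    "shift (cm, tool axes) and turn (deg) from the present pose to TCP X with tool-x heading psi"
    s=read_state();R=np.array(s['tcp_rot']);d=R.T@(np.array(X)-s['ee_pos'])*100
    h=np.degrees(np.arctan2(R[1,0],R[0,0]));y=(h-psi+180)%360-180
    print('t',round(s['time_s'],2),'tcp',np.round(s['ee_pos'],4),'h',round(h,1),'j7',round(np.degrees(s['joints'][6])),'F',np.round(s['contact_force'],1),'gap',round(s['finger_gap'],4),'-> shift',np.round(d,2),'turn',round(y,1))
E
python3 -c "
from h import *
go((.5266,-.0947,.23),4.3)"
```

```text
t 0.1 tcp [ 0.267  -0.5919  0.2258] h 24.3 j7 -12 F [ 0.5 -0.8 -0.3] gap 0.0917 -> shift [ 44.11 -34.65  -0.36] turn 20.0
```

Call:
drive_tool(targets=[-1, 44.1, -34.7, -0.4, 20, -1, 44.1, -34.7, -0.4, 20, -1, 44.1, -34.7, -0.4, 20, -1, 44.1, -34.7, -0.4, 20, -1, 44.1, -34.7, -0.4, 20, -1, 44.1, -34.7, -0.4, 20, -1, 44.1, -34.7, -0.4, 20, -1, 44.1, -34.7, -0.4, 20, -1, 44.1, -34.7, -0.4, 20, -1, 44.1, -34.7, -0.4, 20, -1, 44.1, -34.7, -0.4, 20, -1, 44.1, -34.7, -0.4, 20], squeeze=20)

```text
time_s: 1.1
ee_pos: [0.4986, -0.1472, 0.2302]
tcp_rot: [[0.997, 0.074, -0.0], [0.074, -0.997, -0.0], [-0.0, 0.0, -1.0]]
contact_force: [0.4, -0.6, -0.2]
finger_gap: 0.092
grasp_force: 0.0
```

```bash
python3 -c "
from h import *
go((.5266,-.0947,.23),4.3)"
```

```text
t 1.1 tcp [ 0.4986 -0.1472  0.2302] h 4.3 j7 -82 F [ 0.4 -0.6 -0.2] gap 0.092 -> shift [ 3.19 -5.03  0.02] turn -0.0
```

Call:
drive_tool(targets=[-1, 3.2, -5, 0, 0, -1, 3.2, -5, 0, 0, -1, 3.2, -5, 0, 0, -1, 3.2, -5, 0, 0])

```text
time_s: 1.43
ee_pos: [0.5265, -0.0954, 0.2299]
tcp_rot: [[0.997, 0.078, -0.001], [0.078, -0.997, 0.0], [-0.001, -0.0, -1.0]]
contact_force: [-0.1, -0.4, 1.1]
finger_gap: 0.0917
grasp_force: 0.0
```

```bash
python3 -c "
from h import *
go((.5266,-.0947,.114),4.3)
cv2.imwrite('pics/w1.png',read_camera('wrist')[:,:,::-1])
cv2.imwrite('pics/s1.png',read_camera('scene')[:,:,::-1])"
```

```text
t 1.43 tcp [ 0.5265 -0.0954  0.2299] h 4.5 j7 -89 F [-0.1 -0.4  1.1] gap 0.0917 -> shift [ 0.02 -0.06 11.59] turn 0.2
```

View pics/w1.png

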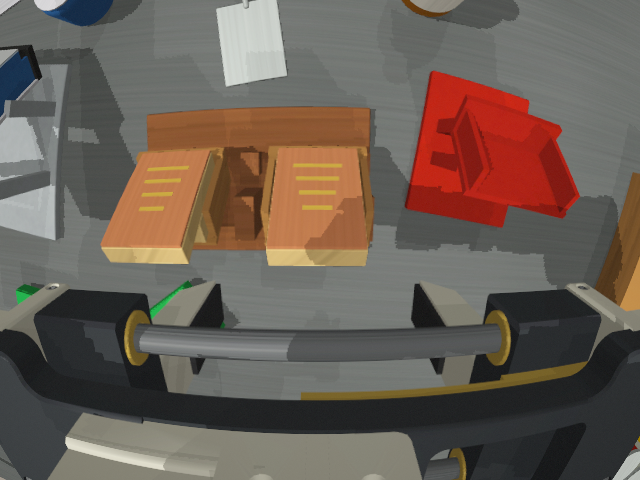

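The wrist view shows the right-hand rack block centred at u≈317, between the fingers (pads at u≈205 and u≈430), so lateral alignment is good. Going down and gripping the edges.

Call:
drive_tool(targets=[-1, 0, 0, 4, 0, -1, 0, -0.1, 8, 0, -1, 0, -0.1, 11.6, 0, -1, 0, -0.1, 11.6, 0, -1, 0, -0.1, 11.6, 0, 1, 0, -0.1, 11.6, 0, 1, 0, -0.1, 11.6, 0, 1, 0, -0.1, 11.6, 0, 1, 0, -0.1, 11.6, 0, 1, 0, -0.1, 11.6, 0], squeeze=20)

```text
time_s: 2.37
ee_pos: [0.5279, -0.0951, 0.1164]
tcp_rot: [[0.997, 0.075, 0.003], [0.075, -0.997, -0.0], [0.003, 0.0, -1.0]]
contact_force: [-2.3, 2.4, 7.8]
finger_gap: 0.0698
grasp_force: 20.0
```

Call:
drive_tool(targets=[1, 0, 0, -2, 0, 1, 0, 0, -5, 0, 1, 0, 0, -8, 0, 1, 0, 0, -12, 0, 1, 0, 0, -16, 0, 1, 0, 0, -16, 0], squeeze=20)

```text
time_s: 2.87
ee_pos: [0.531, -0.0958, 0.2828]
tcp_rot: [[0.997, 0.075, 0.013], [0.075, -0.997, -0.004], [0.013, 0.005, -1.0]]
contact_force: [1.8, -0.2, -2.0]
finger_gap: 0.0697
grasp_force: 20.0
```

```bash
python3 -c "
from h import *
go((.5266,-.0947,.3),-5)
im=np.hstack([read_camera('scene')[100:340,120:440],cv2.resize(read_camera('wrist'),None,fx=.5,fy=.5)])
cv2.imwrite('pics/m2.png',im[:,:,::-1])"
```

```text
t 2.87 tcp [ 0.531  -0.0958  0.2828] h 4.3 j7 -87 F [ 1.8 -0.2 -2. ] gap 0.0697 -> shift [-0.41 -0.14 -1.72] turn 9.3
```

View pics/m2.png

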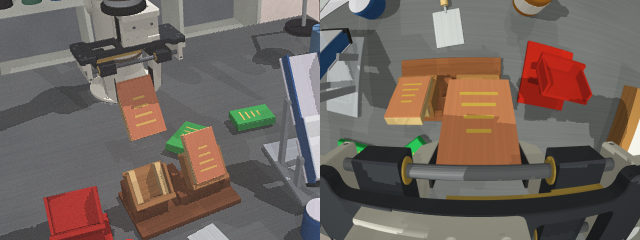

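```bash
python3 -c "
from h import *
go((.490,-.248,.285),-5)"
```

```text
t 2.97 tcp [ 0.5273 -0.0962  0.2763] h 4.3 j7 -87 F [-0.5 -0.1 -3.2] gap 0.0698 -> shift [-4.84 14.87 -0.86] turn 9.3
```

Call:
drive_tool(targets=[1, -4.8, 14.9, -0.9, 9.3, 1, -4.8, 14.9, -0.9, 9.3, 1, -4.8, 14.9, -0.9, 9.3, 1, -4.8, 14.9, -0.9, 9.3, 1, -4.8, 14.9, -0.9, 9.3, 1, -4.8, 14.9, 3, 9.3, 1, -4.8, 14.9, 7, 9.3, 1, -4.8, 14.9, 10.5, 9.3, 1, -4.8, 14.9, 10.5, 9.3])

```text
time_s: 3.72
ee_pos: [0.4823, -0.245, 0.1604]
tcp_rot: [[0.996, -0.087, -0.015], [-0.087, -0.996, 0.008], [-0.016, -0.007, -1.0]]
contact_force: [-3.0, 0.1, -4.8]
finger_gap: 0.07
grasp_force: 20.0
```

```bash
python3 -c "
from h import *
go((.492+.04*.996,-.248-.04*.087,.171),-5)
im=np.hstack([cv2.resize(read_camera('scene')[180:400,100:340],(400,366)),cv2.resize(read_camera('wrist')[100:],(640*366//380-216,366))])
cv2.imwrite('pics/m3.png',im[:,:,::-1])"
```

```text
t 3.72 tcp [ 0.4823 -0.245   0.1604] h -5.0 j7 -83 F [-3.   0.1 -4.8] gap 0.07 -> shift [ 4.97  0.21 -1.15] turn -0.0
```

View pics/m3.png

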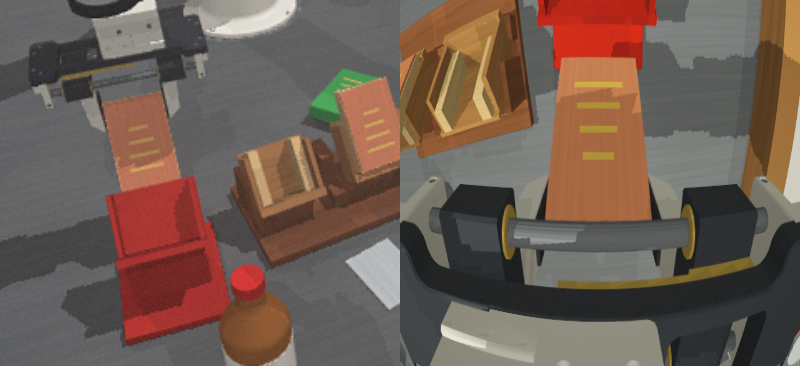

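The scene half shows the block's copper face right behind the red back edge, and the wrist half shows it centred on the rest, both at u≈597. Pushing forward so that the edge pivots the block in the grip.

Call:
drive_tool(targets=[1, 2, 0, 0, 0, 1, 4, 0, 0, 0, 1, 5, 0, 0, 0, 1, 6, 0, 0, 0])

```text
time_s: 4.15
ee_pos: [0.5499, -0.2535, 0.1711]
tcp_rot: [[0.996, -0.087, -0.0], [-0.087, -0.996, -0.001], [-0.0, 0.001, -1.0]]
contact_force: [-5.2, 0.6, -0.7]
finger_gap: 0.07
grasp_force: 20.0
```

Call:
drive_tool(targets=[1, 1.5, 0, 0, 0, 1, 3, 0, 0, 0, 1, 4.2, 0, 0, 0, 1, 5.3, 0, 0, 0, 1, 5.3, 0, 0, 0])

```text
time_s: 4.57
ee_pos: [0.6035, -0.2579, 0.1699]
tcp_rot: [[0.996, -0.087, 0.001], [-0.087, -0.996, -0.0], [0.001, 0.0, -1.0]]
contact_force: [-1.0, 0.0, -1.5]
finger_gap: 0.0692
grasp_force: 20.0
```

```bash
python3 -c "
from h import *
go((.49,-.248,.40),-5)
im=np.hstack([cv2.resize(read_camera('scene')[180:400,100:340],(400,366)),cv2.resize(read_camera('wrist')[100:],(400,366))])
cv2.imwrite('pics/m4.png',im[:,:,::-1])"
```

```text
t 4.57 tcp [ 0.6035 -0.2579  0.1699] h -5.0 j7 -87 F [-1.   0.  -1.5] gap 0.0692 -> shift [-11.38   0.   -23.02] turn 0.0
```

View pics/m4.png

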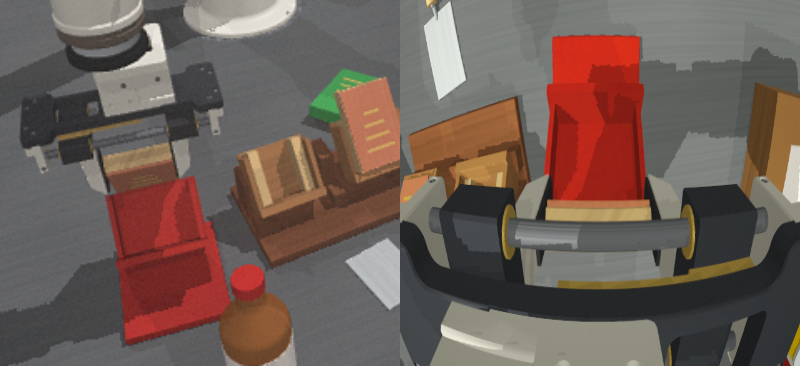

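The block now leans away: its wood top end shows at wrist (598,212) and the copper face is turned under. Lifting and turning it over.

Call:
drive_tool(targets=[1, 0, 0, -4, 0, 1, 0, 0, -8, 0, 1, 0, 0, -12, 0, 1, -2, 0, -16, 10, 1, -5, 0, -16, 20, 1, -8, -2, -16, 30, 1, -10, -4, -16, 40, 1, -10, -6, -16, 50, 1, -10, -8, -16, 60, 1, -10, -8, -16, 60, 1, -10, -8, -16, 60, 1, -10, -8, -16, 60])

```text
time_s: 5.67
ee_pos: [0.5101, -0.1687, 0.3307]
tcp_rot: [[0.418, -0.909, 0.004], [-0.909, -0.418, -0.001], [0.003, -0.003, -1.0]]
contact_force: [-1.0, -1.1, -3.0]
finger_gap: 0.0699
grasp_force: 20.0
```

Call:
drive_tool(targets=[1, 0, 0, 0, 80, 1, 0, 0, 0, 80, 1, 0, 0, 0, 80, 1, 0, 0, 0, 80, 1, 0, 0, 0, 80, 1, 0, 0, 0, 80, 1, 0, 0, 0, 80, 1, 0, 0, 0, 80, 1, 0, 0, 0, 80, 1, 0, 0, 0, 80, 1, 0, 0, 0, 80, 1, 0, 0, 0, 80])

```text
time_s: 6.67
ee_pos: [0.5181, -0.1786, 0.3181]
tcp_rot: [[-0.398, -0.917, -0.024], [-0.917, 0.396, 0.041], [-0.028, 0.038, -0.999]]
contact_force: [0.7, -1.0, -3.4]
finger_gap: 0.0695
grasp_force: 20.0
```

```bash
python3 -c "
from h import *
go((.49,-.2,.32),175)
im=np.hstack([cv2.resize(read_camera('scene')[90:310,130:370],(400,366)),cv2.resize(read_camera('wrist')[100:],(400,366))])
cv2.imwrite('pics/m5.png',im[:,:,::-1])"
```

```text
t 6.67 tcp [ 0.5181 -0.1786  0.3181] h -113.4 j7 -147 F [ 0.7 -1.  -3.4] gap 0.0695 -> shift [ 3.07  1.73 -0.21] turn 71.6
```

View pics/m5.png

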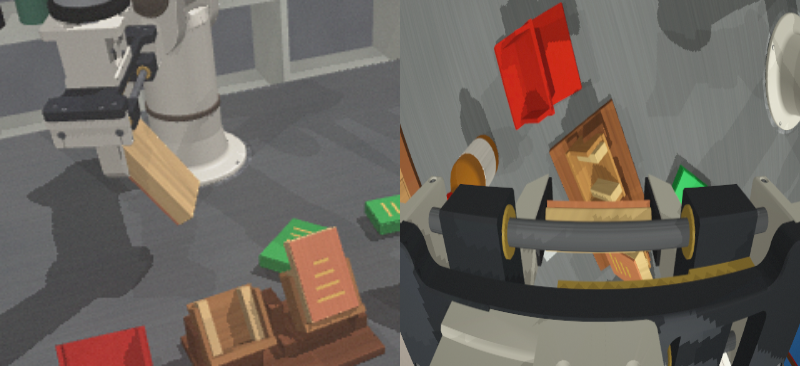

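Turning positive ran joint 7 to its limit. The scene crop shows a plain wooden underside at (160,170), seemingly without a boss. I'll turn the other way and look square on.

Call:
drive_tool(targets=[1, 0, 0, 0, -84, 1, 0, 0, 0, -84, 1, 0, 0, 0, -84, 1, 0, 0, 0, -84, 1, 0, 0, 0, -84, 1, 0, 0, 0, -84, 1, 0, 0, 0, -84, 1, 0, 0, 0, -84, 1, 0, 0, 0, -84, 1, 0, 0, 0, -84, 1, 0, 0, 0, -84, 1, 0, 0, 0, -84])

```text
time_s: 7.77
ee_pos: [0.5133, -0.1868, 0.3197]
tcp_rot: [[0.869, -0.494, -0.022], [-0.493, -0.869, 0.04], [-0.038, -0.024, -0.999]]
contact_force: [0.2, -0.1, -2.5]
finger_gap: 0.0696
grasp_force: 20.0
```

Call:
drive_tool(targets=[1, 0, 0, 0, -84, 1, 0, 0, 0, -84, 1, 0, 0, 0, -84, 1, 0, 0, 0, -84, 1, 0, 0, 0, -84, 1, 0, 0, 0, -84, 1, 0, 0, 0, -84, 1, 0, 0, 0, -84, 1, 0, 0, 0, -84, 1, 0, 0, 0, -84, 1, 0, 0, 0, -84, 1, 0, 0, 0, -84])

```text
time_s: 8.77
ee_pos: [0.5133, -0.1869, 0.3201]
tcp_rot: [[0.583, 0.812, -0.021], [0.812, -0.582, 0.038], [0.019, -0.039, -0.999]]
contact_force: [1.0, -0.4, -3.6]
finger_gap: 0.0695
grasp_force: 20.0
```

Call:
drive_tool(targets=[1, 0, 0, 0, -84, 1, 0, 0, 0, -84, 1, 0, 0, 0, -84, 1, 0, 0, 0, -84, 1, 0, 0, 0, -84, 1, 0, 0, 0, -84, 1, 0, 0, 0, -84, 1, 0, 0, 0, -84, 1, 0, 0, 0, -84, 1, 0, 0, 0, -84, 1, 0, 0, 0, -84, 1, 0, 0, 0, -84])

```text
time_s: 9.77
ee_pos: [0.5133, -0.187, 0.3204]
tcp_rot: [[-0.747, 0.665, -0.021], [0.664, 0.747, 0.037], [0.04, 0.014, -0.999]]
contact_force: [-0.3, -0.3, -3.4]
finger_gap: 0.0698
grasp_force: 20.0
```

```bash
python3 -c "
from h import *
go((.49,-.2,.32),175)
im=np.hstack([cv2.resize(read_camera('scene')[90:310,130:370],(400,366)),cv2.resize(read_camera('wrist')[100:],(400,366))])
cv2.imwrite('pics/m6.png',im[:,:,::-1])"
```

```text
t 9.77 tcp [ 0.5133 -0.187   0.3204] h 138.4 j7 75 F [-0.3 -0.3 -3.4] gap 0.0698 -> shift [ 0.87 -2.52  0.04] turn -36.6
```

View pics/m6.png

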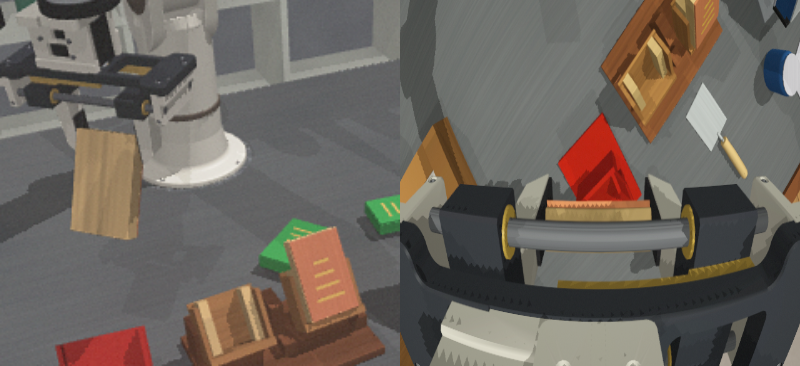

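The underside facing the camera at (105,185) is bare wood, so this is the faulty block and it goes on the red rest. All 10 pictures are used, so from here I check by numbers.

```bash
python3 -c "
from h import *
go((.555,-.2535,.20),175)"
```

```text
t 9.87 tcp [ 0.5133 -0.1868  0.3202] h 138.0 j7 75 F [ 0.8  0.1 -2.9] gap 0.0699 -> shift [-8.05 -2.33 11.67] turn -37.0
```

Call:
drive_tool(targets=[1, -4, -1, 0, -7, 1, -8, -2.3, 0, -14, 1, -8, -2.3, 0, -21, 1, -8, -2.3, 0, -28, 1, -8, -2.3, 0, -37, 1, -8, -2.3, 0, -37, 1, -8, -2.3, 3, -37, 1, -8, -2.3, 7, -37, 1, -8, -2.3, 11.7, -37, 1, -8, -2.3, 11.7, -37, 1, -8, -2.3, 11.7, -37])

```text
time_s: 10.78
ee_pos: [0.5521, -0.251, 0.1955]
tcp_rot: [[-0.995, 0.09, -0.031], [0.089, 0.995, 0.04], [0.035, 0.037, -0.999]]
contact_force: [0.6, -0.5, -1.9]
finger_gap: 0.07
grasp_force: 20.0
```

```bash
python3 -c "
from h import *
go((.555,-.2535,.145),175)
im=read_camera('scene');cv2.imwrite('pics/s7.png',im[:,:,::-1])
hsv=cv2.cvtColor(im,cv2.COLOR_RGB2HSV)
# bare wood underside: tan, near block
s=read_state();u,v=proj('scene',s['ee_pos']);print('tcp px',u,v,hsv[int(v)+15,int(u)],hsv[int(v)+5,int(u)+5])
m=cv2.inRange(hsv,(12,60,90),(25,160,255));m[:,:int(u)-60]=0;m[:,int(u)+60:]=0;m[:int(v)-60]=0;m[int(v)+90:]=0
for c in cv2.findContours(m,0,2)[0]:
    if cv2.contourArea(c)>200: print(cv2.contourArea(c),cv2.boundingRect(c),cv2.approxPolyDP(c,3,True).reshape(-1,2).tolist())
"
```

```text
t 10.78 tcp [ 0.5521 -0.251   0.1955] h 174.9 j7 120 F [ 0.6 -0.5 -1.9] gap 0.07 -> shift [-0.48 -0.41  5.03] turn -0.1
tcp px 179.9806186357935 258.6926681541659 [ 18 100 155] [ 17  97 161]
2342.5 (158, 243, 54, 67) [[197, 243], [158, 253], [173, 309], [211, 299]]
```

```bash
python3 -c "
from h import *
g=np.array([.5521,-.251,.2145]);a=np.array([.996,-.087,0]);z=np.array([0,0,1])
for th in (25,30,35,40,45,50):
    t=np.radians(th);up=-a*np.sin(t)+z*np.cos(t);n=a*np.cos(t)+z*np.sin(t)
    print(th,[np.round(proj('scene',g+n*.011+up*k),1) for k in (.012,-.098)])
e=np.array([.567,-.2545,.129]);print('edge',proj('scene',e+np.array([-.087,-.996,0])*.042),proj('scene',e-np.array([-.087,-.996,0])*.042))
"
```

```text
25 [array([177.2, 245.7]), array([190.1, 303. ])]
30 [array([177.1, 245.1]), array([190. , 303.7])]
35 [array([177. , 244.6]), array([189.8, 304.1])]
40 [array([176.9, 244.1]), array([189.5, 304. ])]
45 [array([176.8, 243.6]), array([189.1, 303.6])]
50 [array([176.8, 243.2]), array([188.6, 302.7])]
edge [164.47488036 296.15746479] [209.36341382 285.90173971]
```

Call:
drive_tool(targets=[1, -0.4, -0.4, 2, 0, 1, -0.4, -0.4, 3.5, 0, 1, -0.4, -0.4, 4.3, 0, 1, -0.4, -0.4, 4.3, 0])

```text
time_s: 11.17
ee_pos: [0.5588, -0.2556, 0.1558]
tcp_rot: [[-0.996, 0.088, -0.022], [0.088, 0.995, 0.036], [0.025, 0.034, -0.999]]
contact_force: [1.9, 0.1, -3.1]
finger_gap: 0.0699
grasp_force: 20.0
```

Call:
drive_tool(targets=[1, 0, 0, 0.4, 0, 1, 0, 0, 0.8, 0, 1, 0, 0, 0.8, 0])

```text
time_s: 11.42
ee_pos: [0.5572, -0.2547, 0.1467]
tcp_rot: [[-0.996, 0.088, -0.025], [0.087, 0.995, 0.037], [0.028, 0.035, -0.999]]
contact_force: [0.8, -0.5, -0.3]
finger_gap: 0.07
grasp_force: 20.0
```

```bash
python3 -c "
from h import *
go((.555,-.2545,.145),175);print(read_state()['moment'])"
```

```text
t 11.42 tcp [ 0.5572 -0.2547  0.1467] h 175.0 j7 122 F [ 0.8 -0.5 -0.3] gap 0.07 -> shift [ 0.22 -0.01  0.18] turn -0.0
[-2.78692894e-01 -6.99717773e-01 -2.35283390e-04]
```

Call:
drive_tool(targets=[1, 0, 0, 0.3, 0, 1, 0, 0, 0.3, 0, 1, 0, 0, 0.3, 0])

```text
time_s: 11.67
ee_pos: [0.5563, -0.2542, 0.1428]
tcp_rot: [[-0.996, 0.088, -0.027], [0.087, 0.995, 0.038], [0.03, 0.036, -0.999]]
contact_force: [1.3, -0.6, 0.2]
finger_gap: 0.0697
grasp_force: 20.0
```

Call:
drive_tool(targets=[1, 0, 0, 0.3, 0, 1, 0, 0, 0.3, 0, 1, 0, 0, 0.3, 0])

```text
time_s: 11.92
ee_pos: [0.5546, -0.2535, 0.1396]
tcp_rot: [[-0.996, 0.089, -0.03], [0.087, 0.995, 0.04], [0.033, 0.037, -0.999]]
contact_force: [-3.5, 0.2, 4.4]
finger_gap: 0.0697
grasp_force: 20.0
```

Call:
drive_tool(targets=[1, 0.3, 0, -0.2, 0, 1, 0.3, 0, -0.2, 0, 1, 0.3, 0, -0.2, 0])

```text
time_s: 12.17
ee_pos: [0.5531, -0.2534, 0.1416]
tcp_rot: [[-0.996, 0.088, -0.027], [0.087, 0.995, 0.039], [0.031, 0.036, -0.999]]
contact_force: [0.9, 1.2, -1.6]
finger_gap: 0.0696
grasp_force: 20.0
```

Call:
drive_tool(targets=[1, 0.4, 0, 0, 0, 1, 0.4, 0, 0, 0, 1, 0.4, 0, 0, 0])

```text
time_s: 12.42
ee_pos: [0.5507, -0.2532, 0.1422]
tcp_rot: [[-0.996, 0.087, -0.024], [0.086, 0.996, 0.038], [0.028, 0.036, -0.999]]
contact_force: [5.2, -0.2, -2.3]
finger_gap: 0.0699
grasp_force: 20.0
```

Call:
drive_tool(targets=[-1, 0, 0, 0, 0, -1, 0, 0, 0, 0, -1, 0, 0, 0, 0, -1, 0, 0, 0, 0, -1, 0, 0, 0, 0, -1, 0, 0, 0, 0])

```text
time_s: 12.92
ee_pos: [0.549, -0.2535, 0.1418]
tcp_rot: [[-0.996, 0.089, -0.028], [0.087, 0.995, 0.039], [0.031, 0.036, -0.999]]
contact_force: [0.6, 0.5, 0.6]
finger_gap: 0.0922
grasp_force: 0.0
```

Call:
drive_tool(targets=[-1, 0, 0, -3, 0, -1, 0, 0, -7, 0, -1, 0, 0, -11, 0, -1, 8, 4, -15, 0, -1, 12, 8, -15, 0])

```text
time_s: 13.33
ee_pos: [0.4912, -0.2151, 0.2843]
tcp_rot: [[-0.996, 0.091, -0.022], [0.091, 0.995, 0.034], [0.025, 0.032, -0.999]]
contact_force: [-0.6, 0.2, 0.9]
finger_gap: 0.0916
grasp_force: 0.0
```

```bash
python3 -c "
from h import *
go((.5186+.0068,.0335,.27),4.3)
n={}
for k in('scene','top'):
    im=read_camera(k);cv2.imwrite('pics/%s8.png'%k,im[:,:,::-1])
    hsv=cv2.cvtColor(im,cv2.COLOR_RGB2HSV)
    m=cv2.inRange(hsv,(12,50,90),(25,160,255));z=np.zeros_like(m)
    u0,v0,u1,v1=(140,220,240,360) if k=='scene' else (415,180,500,265)
    z[v0:v1,u0:u1]=m[v0:v1,u0:u1]
    for c in cv2.findContours(z,0,2)[0]:
        if cv2.contourArea(c)>60: print(k,cv2.contourArea(c),cv2.approxPolyDP(c,2.5,True).reshape(-1,2).tolist())
a=np.array([.996,-.087,0]);z=np.array([0,0,1.]);y=np.array([.087,.996,0]);t=np.radians(40);up=-a*np.sin(t)+z*np.cos(t);nn=a*np.cos(t)+z*np.sin(t)
seat=np.array([.567,-.2545,.129])-up*.014+nn*.011;print('seat',seat)
for k in('scene','top'): print(k,[np.round(proj(k,seat+nn*.011+up*i+y*j)).tolist() for i,j in((.055,.035),(.055,-.035),(-.055,-.035),(-.055,.035))])
"
```

```text
t 13.33 tcp [ 0.4912 -0.2151  0.2843] h 174.8 j7 114 F [-0.6  0.2  0.9] gap 0.0916 -> shift [-1.19 25.01  2.21] turn 170.5
scene 2250.5 [[202, 267], [165, 276], [177, 333], [215, 324]]
top 1241.0 [[439, 206], [445, 242], [480, 243], [481, 236], [471, 208]]
seat [ 0.58435581 -0.25601602  0.12534604]
scene [[201.0, 266.0], [163.0, 274.0], [175.0, 333.0], [213.0, 323.0]]
top [[446.0, 237.0], [482.0, 240.0], [471.0, 210.0], [439.0, 207.0]]
```

The seat matches its projected pose within 2 px in both views. Next is the second block, gripped half a turn round so that it can be flipped the free way.

```bash
python3 -c "
from h import *
go((.5175,.0335,.24),184.3)"
```

```text
t 13.43 tcp [ 0.4866 -0.2092  0.2828] h 175.0 j7 114 F [-0.3  0.3  0.2] gap 0.0918 -> shift [-1.11 24.25  5.21] turn -9.3
```

Call:
drive_tool(targets=[-1, -1.1, 24.2, 0, -9.3, -1, -1.1, 24.2, 0, -9.3, -1, -1.1, 24.2, 0, -9.3, -1, -1.1, 24.2, 0, -9.3, -1, -1.1, 24.2, 0, -9.3, -1, -1.1, 24.2, 0, -9.3, -1, -1.1, 24.2, 2, -9.3, -1, -1.1, 24.2, 5.2, -9.3, -1, -1.1, 24.2, 5.2, -9.3, -1, -1.1, 24.2, 5.2, -9.3])

```text
time_s: 14.27
ee_pos: [0.5195, 0.0297, 0.2361]
tcp_rot: [[-0.997, -0.073, -0.032], [-0.075, 0.997, 0.038], [0.029, 0.04, -0.999]]
contact_force: [-0.7, 0.0, 1.0]
finger_gap: 0.0919
grasp_force: 0.0
```

```bash
python3 -c "
from h import *
go((.5175,.0335,.116),184.3)"
```

```text
t 14.27 tcp [0.5195 0.0297 0.2361] h -175.7 j7 96 F [-0.7  0.   1. ] gap 0.0919 -> shift [-0.18 -0.09 12.02] turn -0.0
```

Call:
drive_tool(targets=[-1, -0.2, -0.1, 4, 0, -1, -0.2, -0.1, 8, 0, -1, -0.2, -0.1, 12, 0, -1, -0.2, -0.1, 12, 0, -1, -0.2, -0.1, 12, 0, 1, -0.2, -0.1, 12, 0, 1, -0.2, -0.1, 12, 0, 1, -0.2, -0.1, 12, 0, 1, -0.2, -0.1, 12, 0, 1, -0.2, -0.1, 12, 0], squeeze=20)

```text
time_s: 15.1
ee_pos: [0.5217, 0.0349, 0.1201]
tcp_rot: [[-0.997, -0.074, -0.023], [-0.075, 0.996, 0.04], [0.02, 0.042, -0.999]]
contact_force: [-1.4, 2.3, 8.4]
finger_gap: 0.0701
grasp_force: 20.0
```

Call:
drive_tool(targets=[1, 0, 0, -2, 0, 1, 0, 0, -5, 0, 1, 0, 0, -8, 0, 1, 0, 0, -12, 0, 1, 0, 0, -16, 0, 1, 0, 0, -20, 0, 1, 0, 0, -22, 0, 1, 0, 0, -22, 0], squeeze=20)

```text
time_s: 15.77
ee_pos: [0.5285, 0.0248, 0.3439]
tcp_rot: [[-0.997, -0.074, -0.016], [-0.074, 0.996, 0.04], [0.013, 0.041, -0.999]]
contact_force: [1.6, -0.4, -1.3]
finger_gap: 0.0704
grasp_force: 19.9
```

```bash
cat >> h.py <<'E'
def mask(k,lo,hi,box,amin=60,save=None):
    im=read_camera(k)
    if save: cv2.imwrite(save,im[:,:,::-1])
    m=cv2.inRange(cv2.cvtColor(im,cv2.COLOR_RGB2HSV),lo,hi);z=np.zeros_like(m);u0,v0,u1,v1=[int(b) for b in box]
    z[v0:v1,u0:u1]=m[v0:v1,u0:u1]
    for c in cv2.findContours(z,0,2)[0]:
        if cv2.contourArea(c)>amin: print(k,cv2.contourArea(c),cv2.approxPolyDP(c,2.5,True).reshape(-1,2).tolist())
E
python3 -c "
from h import *
go((.4100,.3055,.335),173)
s=read_state();u,v=proj('scene',s['ee_pos']);print(u,v)
mask('scene',(4,100,100),(20,255,255),(u-50,v-50,u+50,v+70))"
```

```text
t 15.77 tcp [0.5285 0.0248 0.3439] h -175.7 j7 94 F [ 1.6 -0.4 -1.3] gap 0.0704 -> shift [ 9.73 28.81  2.21] turn 11.3
311.17938458041505 151.57973580888887
scene 1917.5 [[326, 132], [296, 140], [311, 197], [342, 187]]
scene 72.5 [[322, 104], [283, 114], [280, 118]]
```

Call:
drive_tool(targets=[1, 5, 0, -3, 11, 1, 9.7, 5, -3, 11, 1, 10.5, 28.6, -3, 11, 1, 10.5, 28.6, -3, 11, 1, 10.5, 28.6, -3, 11, 1, 10.5, 28.6, -3, 11, 1, 10.5, 28.6, -3, 11, 1, 10.5, 28.6, -3, 11, 1, 10.5, 28.6, -3, 11, 1, 10.5, 28.6, -3, 11, 1, 10.5, 28.6, -3, 11])

```text
time_s: 16.73
ee_pos: [0.3996, 0.3011, 0.3795]
tcp_rot: [[-0.993, 0.116, -0.03], [0.114, 0.993, 0.036], [0.033, 0.032, -0.999]]
contact_force: [-0.8, -0.8, -2.3]
finger_gap: 0.07
grasp_force: 19.9
```

```bash
python3 -c "
from h import *
go((.412,.303,.303),173)
s=read_state();u,v=proj('scene',s['ee_pos']);print(u,v)
mask('scene',(4,100,100),(20,255,255),(u-50,v-50,u+50,v+70))"
```

```text
t 16.73 tcp [0.3996 0.3011 0.3795] h 173.4 j7 46 F [-0.8 -0.8 -2.3] gap 0.07 -> shift [-1.46  0.08  7.61] turn 0.4
402.65859905474764 89.87657438334733
scene 1361.5 [[418, 75], [392, 78], [398, 128], [425, 123]]
scene 63.0 [[417, 47], [382, 54]]
```

Call:
drive_tool(targets=[1, -1.4, 0, 3, 0, 1, -1.4, 0, 6, 0, 1, -1.4, 0.1, 7.6, 0, 1, -1.4, 0.1, 7.6, 0, 1, -1.4, 0.1, 7.6, 0])

```text
time_s: 17.2
ee_pos: [0.4127, 0.3015, 0.3042]
tcp_rot: [[-0.992, 0.12, -0.029], [0.119, 0.992, 0.036], [0.033, 0.033, -0.999]]
contact_force: [0.3, -0.4, -1.5]
finger_gap: 0.07
grasp_force: 19.9
```

```bash
python3 -c "
from h import *
go((.4915,.2935,.303),173)
s=read_state();u,v=proj('scene',s['ee_pos']);print(u,v)
mask('scene',(4,100,100),(20,255,255),(u-50,v-50,u+50,v+70),save='pics/s9.png')
mask('scene',(105,100,60),(125,255,255),(380,130,480,290))
a=np.array([.9925,-.122,0]);y=np.array([.122,.9925,0]);m=np.array([.4915,.2955,.262])
print([np.round(proj('scene',m+y*j),1) for j in(.0415,-.0415)])
"
```

```text
t 17.2 tcp [0.4127 0.3015 0.3042] h 173.1 j7 48 F [ 0.3 -0.4 -1.5] gap 0.07 -> shift [-7.92  0.15 -0.14] turn 0.1
402.9594532449887 123.88742746253337
scene 1185.5 [[417, 109], [392, 113], [398, 160], [406, 153], [409, 156], [425, 153]]
scene 243.5 [[407, 155], [402, 159], [411, 199], [415, 193], [421, 218]]
scene 73.5 [[443, 148], [442, 152], [438, 151], [440, 165], [439, 153], [444, 153], [457, 210]]
[array([434.7, 152.2]), array([400.7, 157.6])]
```

```bash
python3 -c "
from h import *
s=read_state();R=np.array(s['tcp_rot']);g=s['ee_pos']-R[:,2]*.019
a=-R[:,0]*1;z=-R[:,2];y=R[:,1]
for th in(25,30,35,40):
    t=np.radians(th);up=-a*np.sin(t)+z*np.cos(t);n=a*np.cos(t)+z*np.sin(t)
    print(th,[np.round(proj('scene',g+n*.005+up*k+y*j),1).tolist() for k,j in ((.012,.035),(.012,-.035),(-.098,-.035),(-.098,.035))],np.round(g+n*.005-up*.098,3))
im=cv2.imread('pics/s9.png');c=im[100:175,380:460]
for r in (150,152,154,156,158,160): print(r,[''.join('%02x'%v for v in im[r,u]) for u in range(396,448,2)])
"
```

```text
25 [[418.8, 107.3], [390.4, 112.3], [396.4, 160.9], [424.0, 155.5]] [0.458 0.3   0.237]
30 [[418.6, 107.2], [390.2, 112.1], [397.8, 160.7], [425.7, 155.3]] [0.465 0.299 0.241]
35 [[418.4, 107.1], [390.0, 112.0], [399.3, 160.2], [427.3, 154.7]] [0.472 0.298 0.246]
40 [[418.2, 107.0], [389.8, 111.9], [400.6, 159.4], [428.9, 153.9]] [0.479 0.297 0.252]
150 ['587190', '4d6097', '4c6396', '4f6298', '51659d', '4c6197', '4b5f94', '4a5e95', '51639a', '4c6095', '4e6198', '5e77be', '5a74bb', '5771b5', '5c76c0', '5d5c59', '636465', '5b4d40', '604c40', '635045', '655345', '6d5847', '544034', '4d392f', '945e42', '735e49']
152 ['5a7789', '4b6096', '4f6297', '4b6095', '4b5e96', '4b5f94', '4b6097', '4f6397', '4c5f98', '5670b1', '607bbe', '5a75ba', '5c77b9', '5a73b8', '5c77c1', '4d4c4e', '494544', '594838', '594638', '8e8079', '96867d', '533b33', '543f34', '4f3b2f', '935e43', '745d49']
154 ['4a6271', '4c5d96', '5c77b9', '4b6195', '50649b', '5b566f', '6d5e6a', '4c6095', '5974b8', '576fb6', '5771b8', '5670b8', '516fb6', '8997bf', 'a4a5bd', 'c4b9bc', 'c8bdc2', 'c7bdc2', 'c9c1c3', 'ccc4c7', 'a39da2', '5c3f34', '51382d', '584135', '85563f', '79634c']
156 ['4b6172', '566ba8', '5772b9', '5a77bd', '514248', '553d33', '836257', '8b97c1', 'a6a8c0', 'c6bac0', 'cac0c5', 'cabfc4', 'cdc3c5', 'c7bec1', 'c5b8bd', 'c5bcbf', 'c9c2c3', 'c6bec4', 'ccc2c7', 'cec4c7', '9e999d', '5a3f38', '564036', '584135', '5f4134', '886047']
158 ['52697c', '475f93', 'aeb1ca', '5c4842', '523b31', '4f3d34', '8e5939', 'cabdc5', 'c9c1c5', 'c6bbbf', 'cac1c5', 'cbc2c4', 'c6bfc1', 'c4bcbe', 'c5bbc1', 'c3b8bb', 'c6bec4', 'c7bdc2', 'cabfc3', 'a59ea2', 'a0979b', '5b4943', '5e433a', '543f35', '574135', '966044']
160 ['4a6478', '476381', 'aba3a8', '5d453d', '5b4338', '4e3a33', '945e40', 'c5bcc2', 'cbc0c5', 'c6bcc1', 'cbc2c7', 'c9bfc4', 'c8bfc4', 'c7bec2', 'c5bbc1', 'c4bcc0', 'c6bbc1', 'c6bcc1', 'c9bfc2', 'a0979b', '9e959b', '7d7066', '5f473d', '513e35', '59463c', '955f43']
```

Call:
drive_tool(targets=[1, -2, 0.2, 0, 0, 1, -4, 0.3, 0, 0, 1, -5, 0.3, 0, 0, 1, -6, 0.3, 0, 0])

```text
time_s: 17.63
ee_pos: [0.4725, 0.2998, 0.3043]
tcp_rot: [[-0.993, 0.118, -0.028], [0.117, 0.992, 0.039], [0.032, 0.036, -0.999]]
contact_force: [-4.8, 1.1, -0.3]
finger_gap: 0.07
grasp_force: 20.0
```

Call:
drive_tool(targets=[1, -1.5, 0, 0, 0, 1, -3, 0, 0, 0, 1, -4.4, 0, 0, 0, 1, -5.6, 0, 0, 0, 1, -5.6, 0, 0, 0])

```text
time_s: 18.05
ee_pos: [0.53, 0.2924, 0.3016]
tcp_rot: [[-0.992, 0.12, -0.026], [0.119, 0.992, 0.039], [0.03, 0.035, -0.999]]
contact_force: [-0.5, 0.2, 1.3]
finger_gap: 0.0697
grasp_force: 20.0
```

```bash
python3 -c "
from h import *
go((.42,.25,.42),173)
s=read_state();u,v=proj('scene',s['ee_pos']);print(u,v)
mask('scene',(4,60,80),(25,255,255),(u-50,v-50,u+50,v+70),save='pics/s10.png')
"
```

```text
t 18.05 tcp [0.53   0.2924 0.3016] h 173.2 j7 56 F [-0.5  0.2  1.3] gap 0.0697 -> shift [ 10.78  -5.11 -11.71] turn 0.2
428.82058122816517 145.5803958123621
scene 116.0 [[477, 144], [477, 130], [460, 134]]
scene 688.0 [[444, 127], [419, 130], [417, 150], [406, 144], [399, 157], [406, 153], [409, 156], [434, 151], [446, 135]]
scene 81.5 [[446, 104], [409, 113], [441, 108]]
```

Call:
drive_tool(targets=[1, 0, 0, -4, 0, 1, 0, 0, -8, 0, 1, 1, 0, -12, 7, 1, 3, 0, -13, 14, 1, 5, 0, -13, 21, 1, 8, 0, -13, 28, 1, 10, 0, -13, 35, 1, 10, 0, -13, 42, 1, 10, 0, -13, 49, 1, 10, 0, -13, 56, 1, 10, 0, -13, 60, 1, 10, 0, -13, 60])

```text
time_s: 19.1
ee_pos: [0.4326, 0.2995, 0.4352]
tcp_rot: [[-0.392, 0.92, -0.025], [0.919, 0.393, 0.039], [0.046, -0.007, -0.999]]
contact_force: [0.7, -0.6, -2.3]
finger_gap: 0.0695
grasp_force: 20.0
```

Call:
drive_tool(targets=[1, 0, 0, 0, 84, 1, 0, 0, 0, 84, 1, 0, 0, 0, 84, 1, 0, 0, 0, 84, 1, 0, 0, 0, 84, 1, 0, 0, 0, 84, 1, 0, 0, 0, 84, 1, 0, 0, 0, 84, 1, 0, 0, 0, 84, 1, 0, 0, 0, 84, 1, 0, 0, 0, 84, 1, 0, 0, 0, 84])

```text
time_s: 20.1
ee_pos: [0.4326, 0.2994, 0.4348]
tcp_rot: [[0.874, 0.485, -0.026], [0.486, -0.873, 0.039], [-0.004, -0.046, -0.999]]
contact_force: [-0.5, -0.2, -2.3]
finger_gap: 0.0696
grasp_force: 20.0
```

```bash
python3 -c "
from h import *
go((.43,.30,.42),-7)
s=read_state();u,v=proj('scene',s['ee_pos']);print(u,v)
mask('scene',(8,40,60),(30,255,255),(u-60,v-40,u+60,v+70),save='pics/s11.png')
im=cv2.cvtColor(cv2.imread('pics/s11.png'),cv2.COLOR_BGR2HSV)
for r in range(int(v)-10,int(v)+50,5): print(r,[im[r,c].tolist() for c in range(int(u)-15,int(u)+30,5)])
"
```

```text
t 20.1 tcp [0.4326 0.2994 0.4348] h 29.1 j7 -95 F [-0.5 -0.2 -2.3] gap 0.0696 -> shift [-0.19 -0.1   1.49] turn 36.1
412.6415780459612 68.63342168478451
scene 238.5 [[471, 88], [467, 93], [463, 92], [450, 130], [459, 120]]
scene 1438.0 [[427, 48], [411, 57], [409, 75], [425, 110], [441, 104], [439, 118], [442, 129], [442, 102], [448, 95]]
58 [[9, 21, 156], [18, 23, 131], [23, 14, 143], [16, 100, 146], [17, 94, 133], [17, 98, 193], [17, 104, 205], [16, 66, 188], [8, 25, 184]]
63 [[14, 22, 153], [20, 18, 129], [19, 16, 125], [17, 98, 125], [17, 104, 204], [17, 101, 196], [17, 104, 208], [16, 101, 195], [9, 24, 181]]
68 [[15, 21, 144], [17, 18, 131], [20, 23, 135], [18, 96, 128], [17, 101, 204], [17, 101, 186], [18, 103, 186], [17, 99, 196], [8, 25, 184]]
73 [[8, 28, 199], [8, 23, 123], [15, 26, 97], [17, 97, 129], [17, 97, 132], [17, 101, 206], [16, 101, 208], [19, 136, 208], [16, 104, 202]]
78 [[6, 25, 196], [6, 27, 192], [10, 27, 196], [13, 117, 124], [17, 100, 133], [17, 101, 210], [16, 100, 197], [20, 135, 204], [19, 134, 209]]
83 [[8, 26, 196], [8, 29, 193], [10, 28, 198], [8, 26,
[... 202 characters left out ...]
91], [17, 100, 191]]
93 [[9, 28, 194], [5, 23, 196], [6, 25, 194], [11, 25, 197], [8, 60, 165], [17, 93, 137], [17, 96, 156], [17, 104, 201], [17, 100, 189]]
98 [[10, 29, 196], [7, 27, 196], [11, 22, 195], [6, 25, 195], [8, 24, 192], [17, 97, 132], [17, 95, 137], [18, 102, 211], [18, 102, 197]]
103 [[9, 28, 194], [8, 25, 192], [11, 25, 192], [9, 25, 192], [8, 26, 194], [5, 99, 126], [17, 89, 137], [18, 101, 215], [16, 100, 191]]
108 [[8, 24, 189], [8, 30, 195], [8, 27, 191], [9, 27, 197], [9, 28, 192], [15, 13, 117], [17, 95, 134], [16, 60, 158], [7, 24, 188]]
113 [[9, 25, 190], [10, 29, 185], [9, 27, 192], [10, 28, 189], [10, 28, 191], [0, 0, 105], [8, 24, 192], [8, 25, 190], [10, 24, 190]]
```

The second block's underside has a small, more saturated patch (H 20, S 135) with a shadow at about (435,77), so the boss is there and this is the good block. I'll finish the turn above the mouth and check the chute's lateral position from the wrist camera.

Call:
drive_tool(targets=[1, 0, 0, 0, 36, 1, 0, 0, 0, 36, 1, 0, 0, 0, 36, 1, 0, 0, 0, 36, 1, 0, 0, 0, 36, 1, 0, 0, 0, 36, 1, 0, 0, 0, 36])

```text
time_s: 20.73
ee_pos: [0.4324, 0.2996, 0.4347]
tcp_rot: [[0.993, -0.112, -0.026], [-0.11, -0.993, 0.039], [-0.031, -0.036, -0.999]]
contact_force: [0.1, 0.5, -1.6]
finger_gap: 0.0699
grasp_force: 20.0
```

```bash
python3 -c "
from h import *
p=camera_params('wrist');go((.4764,.2985,.335),-7)
im=read_camera('wrist');cv2.imwrite('pics/w11.png',im[:,:,::-1])
hsv=cv2.cvtColor(im,cv2.COLOR_RGB2HSV)
def wray(u,v):
    d=np.array([u-p['cx'],v-p['cy']]);r=np.hypot(*d);th=r/p['fx'];R=np.array(p['R']);q=np.r_[d/r*np.sin(th),np.cos(th)];return -R.T@np.array(p['t']),R.T@q
def wproj(X):
    c=np.array(p['R'])@X+np.array(p['t']);r=np.hypot(c[0],c[1]);th=np.arctan2(r,c[2]);return np.round([p['cx']+p['fx']*th*c[0]/r,p['cy']+p['fx']*th*c[1]/r],1)
a=np.array([.9925,-.122,0]);y=np.array([.122,.9925,0]);m=np.array([.4915,.2955,.262]);dn=a*.643-np.array([0,0,.766]);n=a*.766+np.array([0,0,.643])
print('mouth corners pred',wproj(m+y*.0415),wproj(m-y*.0415));print('wall top upper end',wproj(m+y*.0415+n*.03),wproj(m-y*.0415+n*.03))
print('at 60 down',wproj(m+y*.0415+n*.03+dn*.06),wproj(m-y*.0415+n*.03+dn*.06),wproj(m+y*.0415+n*.03+dn*.12),wproj(m-y*.0415+n*.03+dn*.12))
m_=cv2.inRange(hsv,(105,100,40),(125,255,255))
for c in cv2.findContours(m_,0,2)[0]:
    if cv2.contourArea(c)>80: print(cv2.contourArea(c),cv2.approxPolyDP(c,3,True).reshape(-1,2).tolist())
s=read_state();print('tcp px',wproj(np.array(s['ee_pos'])))
"
```

```text
t 20.73 tcp [0.4324 0.2996 0.4347] h -6.3 j7 -130 F [ 0.1  0.5 -1.6] gap 0.0699 -> shift [ 4.69 -0.02  9.84] turn 0.7
mouth corners pred [273.6 148.9] [367.9 150.3]
wall top upper end [270.  123.2] [371.  124.5]
at 60 down [277.9  83. ] [366.6  84. ] [284.3  52.6] [363.   53.3]
353.5 [[0, 445], [0, 479], [22, 479]]
783.0 [[356, 33], [367, 143], [371, 143], [374, 120], [364, 33]]
1027.5 [[292, 32], [280, 33], [281, 45], [264, 120], [268, 142], [272, 142]]
tcp px [315.4 304.4]
```

Call:
drive_tool(targets=[1, 2, 0, 4, 0.7, 1, 4.9, 0.1, 7, 0.7, 1, 4.9, 0.1, 9.8, 0.7, 1, 4.9, 0.1, 9.8, 0.7, 1, 4.9, 0.1, 9.8, 0.7])

```text
time_s: 21.2
ee_pos: [0.4771, 0.2964, 0.3336]
tcp_rot: [[0.991, -0.127, -0.031], [-0.126, -0.991, 0.036], [-0.035, -0.032, -0.999]]
contact_force: [0.5, 0.1, -1.6]
finger_gap: 0.0698
grasp_force: 20.0
```

```bash
python3 -c "
from h import *
go((.4788,.2972,.28),-7)
"
```

```text
t 21.2 tcp [0.4771 0.2964 0.3336] h -7.2 j7 -125 F [ 0.5  0.1 -1.6] gap 0.0698 -> shift [0.34 0.07 5.36] turn -0.2
```

Call:
drive_tool(targets=[1, 0.2, 0.1, 2, 0, 1, 0.3, 0.1, 4, 0, 1, 0.3, 0.1, 5.2, 0, 1, 0.3, 0.1, 5.2, 0, 1, 0.3, 0.1, 5.2, 0])

```text
time_s: 21.62
ee_pos: [0.4801, 0.298, 0.2845]
tcp_rot: [[0.991, -0.128, -0.026], [-0.127, -0.991, 0.04], [-0.031, -0.036, -0.999]]
contact_force: [0.3, -0.1, -2.2]
finger_gap: 0.0699
grasp_force: 20.0
```

Call:
drive_tool(targets=[1, 0, 0, 0.4, 0, 1, 0, 0, 0.4, 0, 1, 0, 0, 0.4, 0])

```text
time_s: 21.87
ee_pos: [0.4805, 0.2983, 0.2805]
tcp_rot: [[0.991, -0.129, -0.024], [-0.128, -0.991, 0.04], [-0.029, -0.037, -0.999]]
contact_force: [1.8, 0.6, 1.6]
finger_gap: 0.0696
grasp_force: 20.0
```

Call:
drive_tool(targets=[1, 0, 0, 0.4, 0, 1, 0, 0, 0.4, 0, 1, 0, 0, 0.4, 0])

```text
time_s: 22.12
ee_pos: [0.4796, 0.2981, 0.2751]
tcp_rot: [[0.991, -0.13, -0.027], [-0.128, -0.991, 0.039], [-0.031, -0.035, -0.999]]
contact_force: [0.8, 1.8, 0.2]
finger_gap: 0.0701
grasp_force: 20.0
```

Call:
drive_tool(targets=[1, 0, 0, 0.4, 0, 1, 0, 0, 0.4, 0, 1, 0, 0, 0.4, 0])

```text
time_s: 22.37
ee_pos: [0.4793, 0.2978, 0.2704]
tcp_rot: [[0.991, -0.13, -0.027], [-0.129, -0.991, 0.038], [-0.032, -0.034, -0.999]]
contact_force: [1.0, 0.8, -0.6]
finger_gap: 0.0694
grasp_force: 20.0
```

Call:
drive_tool(targets=[1, -0.3, 0, 0, 0, 1, -0.3, 0, 0, 0, 1, -0.3, 0, 0, 0])

```text
time_s: 22.62
ee_pos: [0.4763, 0.2977, 0.2708]
tcp_rot: [[0.991, -0.13, -0.027], [-0.129, -0.991, 0.038], [-0.032, -0.034, -0.999]]
contact_force: [1.7, -0.7, -1.2]
finger_gap: 0.0694
grasp_force: 20.0
```

```bash
python3 -c "
from h import *
go((.4788,.2972,.272),-7)
mask('scene',(14,50,70),(25,170,255),(385,90,470,230),save='pics/s12.png')
a=np.array([.9925,-.122,0]);y=np.array([.122,.9925,0]);m=np.array([.494,.2965,.262]);dn=a*.643-np.array([0,0,.766]);n=a*.766+np.array([0,0,.643])
print('pred underside, lower end 66 down',[np.round(proj('scene',m+n*.022+dn*d+y*j)).tolist() for d,j in((-.044,.035),(-.044,-.035),(.066,-.035),(.066,.035))])
"
```

```text
t 22.62 tcp [0.4763 0.2977 0.2708] h -7.4 j7 -124 F [ 1.7 -0.7 -1.2] gap 0.0694 -> shift [ 0.25  0.01 -0.13] turn -0.4
scene 1482.0 [[434, 134], [405, 139], [404, 152], [409, 154], [416, 188], [445, 181]]
scene 72.5 [[431, 110], [398, 115], [396, 119]]
pred underside, lower end 66 down [[433.0, 131.0], [404.0, 135.0], [415.0, 185.0], [444.0, 180.0]]
```

Call:
drive_tool(targets=[1, -0.4, 0, 0, 0, 1, -0.4, 0, 0, 0, 1, -0.4, 0, 0, 0])

```text
time_s: 22.92
ee_pos: [0.4733, 0.2981, 0.2715]
tcp_rot: [[0.991, -0.131, -0.025], [-0.129, -0.991, 0.038], [-0.03, -0.035, -0.999]]
contact_force: [4.5, -1.1, -1.0]
finger_gap: 0.0699
grasp_force: 20.0
```

Call:
drive_tool(targets=[1, -0.3, 0, 0.3, 0, 1, -0.3, 0, 0.3, 0, 1, -0.3, 0, 0.3, 0])

```text
time_s: 23.17
ee_pos: [0.4699, 0.2989, 0.2691]
tcp_rot: [[0.991, -0.13, -0.026], [-0.129, -0.991, 0.039], [-0.031, -0.035, -0.999]]
contact_force: [3.2, -2.6, 4.7]
finger_gap: 0.07
grasp_force: 20.0
```

Force is along the floor's normal, so the block lies on the chute. Releasing.

Call:
drive_tool(targets=[-1, 0, 0, 0, 0, -1, 0, 0, 0, 0, -1, 0, 0, 0, 0, -1, 0, 0, 0, 0, -1, 0, 0, 0, 0, -1, 0, 0, 0, 0, -1, 0, 0, 0, 0, -1, 0, 0, 0, 0])

```text
time_s: 23.83
ee_pos: [0.4693, 0.2993, 0.2682]
tcp_rot: [[0.991, -0.13, -0.027], [-0.129, -0.991, 0.038], [-0.032, -0.035, -0.999]]
contact_force: [-0.3, 0.3, -0.1]
finger_gap: 0.0916
grasp_force: 0.0
```

```bash
cat > chk.py <<'E'
from h import *
s=read_state();print(s['time_s'],s['ee_pos'],s['contact_force'])
mask('scene',(12,40,70),(25,190,255),(385,90,490,300),save='pics/s13_%d.png'%(s['time_s']*10))
a=np.array([.9925,-.122,0]);y=np.array([.122,.9925,0]);m=np.array([.494,.2965,.262]);dn=a*.643-np.array([0,0,.766]);n=a*.766+np.array([0,0,.643])
print('pred underside at stop',[np.round(proj('scene',m+n*.022+dn*(.225+d)+y*j)).tolist() for d,j in((-.055,.035),(-.055,-.035),(.055,-.035),(.055,.035))])
E
python3 chk.py
```

```text
23.8333 [0.46925689 0.29926816 0.26817508] [-0.26505755  0.3056261  -0.14849109]
scene 62.5 [[463, 272], [440, 277], [436, 282]]
scene 324.5 [[460, 133], [489, 151], [489, 133], [478, 129]]
scene 61.0 [[425, 111], [397, 115], [391, 119]]
pred underside at stop [[454.0, 226.0], [425.0, 232.0], [435.0, 282.0], [465.0, 276.0]]
```

Call:
drive_tool(targets=[-1, 0, 0, -4, 0, -1, 0, 0, -8, 0, -1, -3, 0, -12, 0, -1, -3, 4, -14, 0, -1, -3, 4, -14, 0, -1, -3, 4, -14, 0, -1, -3, 4, -14, 0, -1, -3, 4, -14, 0])

```text
time_s: 24.55
ee_pos: [0.4377, 0.2588, 0.4063]
tcp_rot: [[0.991, -0.129, -0.029], [-0.128, -0.991, 0.038], [-0.034, -0.034, -0.999]]
contact_force: [-0.1, 0.0, -0.8]
finger_gap: 0.0918
grasp_force: 0.0
```

```bash
python3 chk.py
python3 - <<'E'
from h import *
b=cv2.imread('pics/scene0.png').astype(int);a=read_camera('scene')[:,:,::-1].astype(int)
d=(abs(a-b).max(2)>30).astype(np.uint8)*255;d=cv2.morphologyEx(d,cv2.MORPH_OPEN,np.ones((3,3)))
for c in cv2.findContours(d,0,2)[0]:
    if cv2.contourArea(c)>100: print(cv2.contourArea(c),cv2.boundingRect(c),cv2.approxPolyDP(c,3,True).reshape(-1,2).tolist()[:8])
h=cv2.cvtColor(a.astype(np.uint8),cv2.COLOR_BGR2HSV)
for r in range(222,286,4): print(r,[tuple(h[r,c].tolist()) for c in range(428,464,4)])
E
```

```text
24.55 [0.43765116 0.25884762 0.40634249] [-0.14816728  0.00521667 -0.78043556]
scene 61.5 [[463, 272], [440, 277], [436, 282]]
scene 328.0 [[460, 133], [489, 151], [489, 133], [478, 129]]
scene 229.5 [[472, 90], [463, 92], [450, 130], [459, 120]]
pred underside at stop [[454.0, 226.0], [425.0, 232.0], [435.0, 282.0], [465.0, 276.0]]
2341.5 (164, 268, 51, 67) [[202, 268], [164, 276], [177, 334], [214, 325]]
1592.5 (245, 244, 46, 60) [[276, 244], [245, 253], [249, 269], [270, 266], [268, 272], [256, 279], [253, 271], [249, 271]]
1498.5 (301, 227, 44, 58) [[331, 227], [301, 235], [304, 250], [323, 249], [312, 260], [309, 252], [305, 252], [313, 282]]
505.0 (0, 143, 22, 35) [[3, 143], [0, 175], [6, 177], [17, 173], [11, 161], [21, 155]]
624.5 (202, 61, 26, 40) [[210, 62], [202, 70], [203, 85], [214, 98], [227, 100], [219, 85], [225, 64]]
759.0 (227, 58, 29, 45) [[229, 60], [227, 66], [237, 81], [233, 99], [247, 98], [252, 102], [252, 66], [247, 58]]
3056.5 (350, 0, 103, 84) [[385, 0], [390, 3], [391, 26], [350, 33], [355, 42], [353, 54], [363, 61], [364, 48]]
1518.5 (190, 0, 55, 59) [[19
[... 1749 characters left out ...]
]
266 [(111, 94, 87), (110, 105, 80), (15, 22, 211), (12, 21, 205), (12, 21, 210), (15, 20, 202), (16, 19, 205), (13, 20, 209), (18, 18, 208)]
270 [(112, 97, 84), (111, 102, 80), (13, 9, 201), (16, 21, 208), (16, 21, 204), (18, 17, 199), (17, 22, 208), (17, 22, 207), (16, 21, 210)]
274 [(110, 92, 86), (109, 95, 83), (110, 32, 200), (16, 25, 212), (16, 16, 203), (17, 20, 208), (14, 16, 211), (17, 72, 152), (17, 95, 155)]
278 [(110, 103, 82), (111, 91, 87), (12, 27, 143), (17, 89, 157), (16, 93, 135), (17, 76, 108), (8, 19, 53), (45, 10, 51), (135, 9, 60)]
282 [(113, 66, 85), (111, 96, 88), (11, 46, 77), (143, 19, 55), (15, 18, 58), (150, 19, 54), (173, 19, 54), (143, 10, 100), (120, 11, 167)]
```

```bash
python3 -c "
from plant import *
print(finish_job())"
```

```text
the job is handed in; nothing more can be done
None
```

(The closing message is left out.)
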